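Fit the drive gear of the book-edge roller and lock its keeper

ROBOT

A 6-joint arm with a two-finger parallel gripper is mounted at the origin on the work surface. World frame = base frame: x ahead of the robot, y to its left, z up, the work surface at z = 0. Lengths are in m, angles in rad, forces in N, time in s.
With the tool pointing down it reaches from about 0.375 to 0.9 m from the base axis. Payload 3.1 kg.
Tool frame: the origin (TCP) lies midway between the tips of the shut fingers; the grasp point (between the pads) lies 19 mm behind it; z points along the fingers, x is the direction in which the jaws open and shut, and the axes are right-handed (so a half turn about z gives the same grasp; the last joint's range is limited). The gripper opens to 87 mm and grips with 3 to 60 N. Pads are 19 mm wide; open, the fingers measure 117 mm over their backs; the gripper's body (75 mm by 190 mm) begins 51 mm behind the grasp point.
Start: joints at [1.058, 0.527, 1.433, -0, 1.181, -0.178], TCP at [0.205, 0.59, 0.223] pointing down, gripper open.
Joint ranges: [-3.08, 3.08], [-0.75, 2.2], [0.22, 2.44], [-1.43, 4.57], [0, 2.65], [-2.85, 2.85]. Speed limits (rad/s): [2.79, 2.79, 3.14, 3.14, 3.14, 3.14].

INTERFACE

Orientations are given as a unit quaternion [x, y, z, w].
In Python, from rig import * gives the robot as it stands.
- The arm moves only by the tool drive_tool, never from a script. Its argument "plan" is a list of rows, each an object with "offset": the shift along the tool's x, y, z in cm, a list of three; "delta_rot": the turn, a rotation vector about the tool's x, y, z in degrees, a list of three; "jaw": the finger opening in cm, from 0 to 8.7. In form: [{"offset": [dx, dy, dz], "delta_rot": [wx, wy, wz], "jaw": jaw}, ...]. A call has exactly 8 rows; each row is the pose to reach, as a shift and turn from the pose commanded when the call began, along the tool's axes at that moment; what a row does not reach only later rows make up. A row lasts 1/12 s, in which the tool goes at most 41.7 mm and 7.16 degrees, less where a joint would pass 70% of its speed; a pose out of reach is approached as far as the arm can. A call with a gripper value outside its range is refused whole. The fingers move at their own pace and stop on an object; "squeeze" is the grip in N (left out, the last holds). Time passes only in rows, so rows that repeat a pose let the fingers close, or fill a call up. It gives the time, the measured TCP pose, the force and the opening at its end, in the units of the state.
- get_obs(): the state, without advancing time (a new reading comes with each control period).
- camera(name): name is "scene" or "top" or "wrist"; returns the picture (400x640x3 uint8, red, green, blue); there is no depth.
- calibration(name): a dict with "K" (3x3 intrinsics, pixels), "pose" (4x4, takes a point from camera to world coordinates); the wrist camera has in their place "tool_from_camera" (4x4, takes a point from camera to tool coordinates, whose origin is the TCP and whose axes are the tool frame's). Camera axes: x right, y down, z forward; pixel columns grow to the right and rows downward; lengths in m; the calibration is good to about 2 mm. A picture is of the moment at which its call begins: read the wrist's pose just before it. calibration takes no time and is no camera call.
- hand_in(): hands the job in, once; it reports no verdict.
The state is a dict: "time": time; "q": joint angles; "joint_velocities": joint speeds; "joint_torque": joint torques, N m; "position": TCP position; "tool_rot": TCP orientation; "ft_force": force on the tool from outside, world axes, zero at the start; "moment": the same for the moment, N m; "grip_width": finger opening in m.
Only numpy, scipy, OpenCV 4.12 (cv2) and the standard library are available. Lean on these libraries where they do the work, as an engineer would, in place of code of your own. Each camera call takes 0.05 s, during which the arm holds its last target.

TASK

The edge-roller machine on the binding bench is missing its drive gear. Take the larger of the two loose aluminium gears and lower it, hub up, onto the machine's empty shaft, rocking it about its axis until its teeth drop into mesh with the steel pinion and it sits fully home; then swing the keeper arm across the gear as far as it goes. Leave the smaller gear, the glue pot and the brush where they are.

Things in the scene. Friction and masses are not known exactly. Their poses are not given: they have to be found in the camera images.
- gear_mid (a point): Larger loose gear, aluminium, hub up: toothed disc 88 mm across the tips, 20 mm thick (16 teeth 10 mm deep, pitch radius 40, one tooth on its own +x axis, then every 22.5 deg); on top a block hub 40 mm high, 36 mm wide along its y (flat sides to grip), 30 along x. 20 mm bore right through, 60 mm high in all, about 0.35 kg. Point on its axis, 30 mm above its underside; z up.
- spare_mid (a point): The smaller loose gear, same aluminium and height: disc 58 mm across (10 teeth), hub 30 x 30 mm, 40 mm high. Not wanted. This point is on its axis, 30 mm above its underside.
- machine: Edge-roller machine fixed to the bench: grey-green housing with aluminium deck, 200 x 250 mm, 70 mm high; origin at bench height, 15 mm nearer its front than its centre; -x is its front, z up. Two upright black rubber rollers (48 mm thick, tops 38 mm above the deck) stand at its back, 108 mm behind the shaft.
- shaft_seat (a point): Empty vertical shaft of the machine: point on its axis at the top of the 32 mm wide shoulder (8 mm above the deck) on which the gear's underside rests when fully home (gear_mid is then 30 mm above it). The shaft is 17 mm thick with a tapered tip, ending 54 mm above this point. Axes as the machine's.
- pinion_top (a point): Centre of the top face of the steel pinion, held by a brake, 71 mm from the shaft's axis towards machine -y: 68 mm across the tips, 12 teeth, pitch radius 30, 20 mm thick, one tooth on its own +x axis, then every 30 deg; turned differently each time. Top face 20 mm above shaft_seat, level with the disc's top when the gear is home; meshed, the gear has about 2 deg of play either way.
- keeper (a joint): Keeper arm angle, rad: 0 = across the gear's rim, at its stop (closed); grows as it swings open, clockwise from above, to 1.5. Starts at 0.8 to 1.2, stays where left (about 1 N at the handle moves it). Flat dark steel arm 12 mm wide, 8 mm thick, its underside 3 mm above the toothed disc: it closes only when the gear is home, and clears the hub.
- keeper_grip (a point): On the axis of the keeper's upright black handle, a round post 18 mm thick at the arm's end, 110 mm from the pivot; the post reaches 24 mm below this point (arm's top) and 21 mm above it.
- keeper_pivot (a point): The keeper's vertical pivot axis, at the height of keeper_grip, 45 mm towards machine +x and 45 mm towards machine +y from the shaft's axis.
- pot: Bystander, loose: open white plastic glue pot, 92 mm wide, 100 mm high; origin at the centre of its underside.
- brush: Bystander, loose: glue brush, 200 mm long, lying flat.

How it is judged:
By the outcome, as a careful person would: the job done as asked, in the order asked, and still so for the second after the job is handed in, with the robot touching nothing.
It also fails if it takes over 58 s, if anything falls off the work surface, if the arm or the gripper's body presses on something with over 40 N, if the wrist force passes 120 N, or if a joint passes its speed limit or range.

## Working session

There is one attempt and no reset: what is moved stays moved. The work goes in short steps, Python scripts to look and compute and a tool call to move; the robot and the scene stay as the last step left them, time stands still between calls to the robot, and variables do not carry over. Pictures are saved under pics/ and viewed, and the job is handed in when it is done.

Besides the shell and the picture viewer there is one more tool, called after "Emit:" as name([rows], argument=value, ...), one row to a line, values as JSON. drive_tool: Moves the arm, as the interface text tells. Its arguments: {"type":"object","properties":{"plan":{"type":"array","items":{"type":"object","properties":{"offset":{"type":"array","items":{"type":"number"}},"delta_rot":{"type":"array","items":{"type":"number"}},"jaw":{"type":"number"}}}},"squeeze":{"type":"number"}},"required":["plan"]}

```bash
ls; mkdir -p pics
python3 - <<'E'
from rig import *
import cv2,json
o=get_obs();print({k:(np.round(v,4).tolist() if not isinstance(v,float) else v) for k,v in o.items()} if 'np' in globals() else o)
for n in ("scene","top","wrist"):
    im=camera(n);cv2.imwrite(f"pics/{n}0.png",im[:,:,::-1]);print(n,calibration(n))
E
```

```text
pics
{'time': 0.0, 'q': array([ 1.05752120e+00,  5.28454718e-01,  1.43392528e+00,  4.97443855e-06,
        1.18137410e+00, -1.78474256e-01]), 'joint_velocities': array([ 1.72881995e-05, -3.51920666e-05,  2.52541065e-06,  5.24376299e-04,
        2.16466268e-03,  9.67420273e-04]), 'joint_torque': array([ 1.65426968e-04, -4.40042710e+01, -1.76591098e+01,  6.32177596e-02,
        5.82849118e-02, -1.38368659e-04]), 'position': array([0.20495009, 0.58965864, 0.22157136]), 'tool_rot': array([ 8.15040287e-01,  5.79403282e-01, -9.78979504e-04,  4.57773173e-04]), 'ft_force': array([-0.25867889,  0.26761771, -0.05047137]), 'moment': array([0.02675493, 0.00093622, 0.02360677]), 'grip_width': 0.08696224687284172}
scene {'K': array([[498.65841525,   0.        , 313.74476949],
       [  0.        , 498.65841525, 197.22937643],
       [  0.        ,   0.        ,   1.        ]]), 'pose': array([[-0.76297778,  0.55040613, -0.33899557,  1.06159149],
       [ 0.64638975,  0.64415787, -0.40895102,  0.42340168],
       [-0.00672249, -0.5311438 , -0.84725502,  1.18980214],
       [ 0.        ,  0.        
[... 278 characters left out ...]
956824, -0.0211789 , -0.02036648, -0.09925598],
       [ 0.02345765, -0.15779216, -0.98719369,  1.15133483],
       [ 0.        ,  0.        ,  0.        ,  1.        ]])}
wrist {'K': array([[279.81223883,   0.        , 322.43662132],
       [  0.        , 279.81223883, 200.5526992 ],
       [  0.        ,   0.        ,   1.        ]]), 'tool_from_camera': array([[ 9.99999926e-01, -1.38711443e-04,  3.58595935e-04,
         5.42802848e-04],
       [ 2.96230285e-05,  9.57678747e-01,  2.87839221e-01,
        -7.94152282e-02],
       [-3.83346299e-04, -2.87839189e-01,  9.57678680e-01,
        -1.62979824e-01],
       [ 0.00000000e+00,  0.00000000e+00,  0.00000000e+00,
         1.00000000e+00]])}
```

View pics/scene0.png

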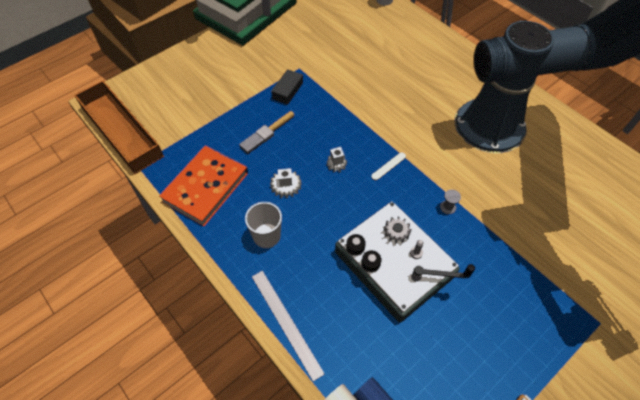

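View pics/top0.png

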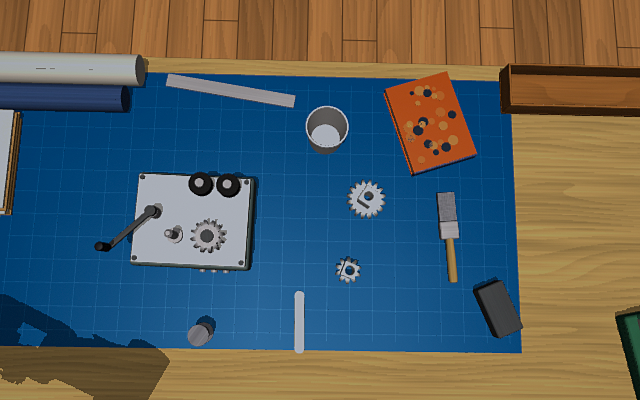

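View pics/wrist0.png

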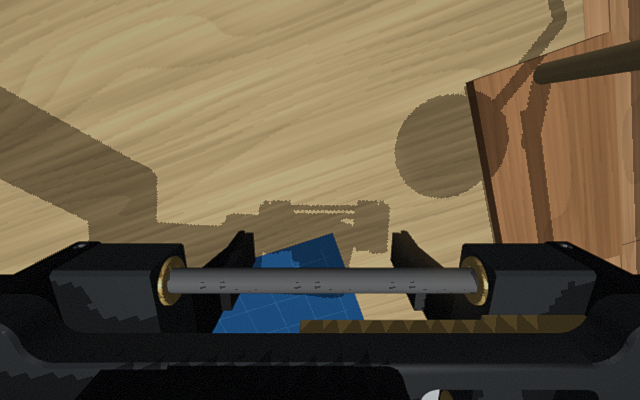

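The top view shows the large gear at (366,199), the spare at (348,269), the pinion at (208,236), the shaft at (172,232), the keeper handle at (102,246) and its pivot at (155,212). The next step is zoomed crops and ray casts.

```bash
cat > h.py <<'E'
import numpy as np,cv2
from rig import *
from scipy.spatial.transform import Rotation as R
def ray(n,px,obs=None):
    c=calibration(n)
    T=c["pose"] if n!="wrist" else TT(obs)@c["tool_from_camera"]
    d=T[:3,:3]@np.linalg.inv(c["K"])@np.array([px[0],px[1],1.]);return T[:3,3],d
def TT(o):
    T=np.eye(4);T[:3,:3]=R.from_quat(o["tool_rot"]).as_matrix();T[:3,3]=o["position"];return T
def onz(n,px,z,obs=None):
    p,d=ray(n,px,obs);return p+d*(z-p[2])/d[2]
def proj(n,P,obs=None):
    c=calibration(n);T=c["pose"] if n!="wrist" else TT(obs)@c["tool_from_camera"]
    v=np.linalg.inv(T)@np.append(P,1);u=c["K"]@v[:3];return u[:2]/u[2]
def tri(*vs):
    A=np.zeros((3,3));b=np.zeros(3)
    for p,d in vs:
        d=d/np.linalg.norm(d);M=np.eye(3)-np.outer(d,d);A+=M;b+=M@p
    return np.linalg.solve(A,b)
E
python3 - <<'E'
import cv2
t=cv2.imread("pics/top0.png");s=cv2.imread("pics/scene0.png")
cv2.imwrite("pics/t_m.png",cv2.resize(t[160:280,90:265],None,fx=4.5,fy=4.5,interpolation=cv2.INTER_CUBIC))
cv2.imwrite("pics/t_g.png",cv2.resize(t[170:290,330:400],None,fx=5,fy=5,interpolation=cv2.INTER_CUBIC))
cv2.imwrite("pics/s_m.png",cv2.resize(s[195:320,325:485],None,fx=4.8,fy=4.8,interpolation=cv2.INTER_CUBIC))
E
```

```text
(no output)
```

View pics/t_m.png

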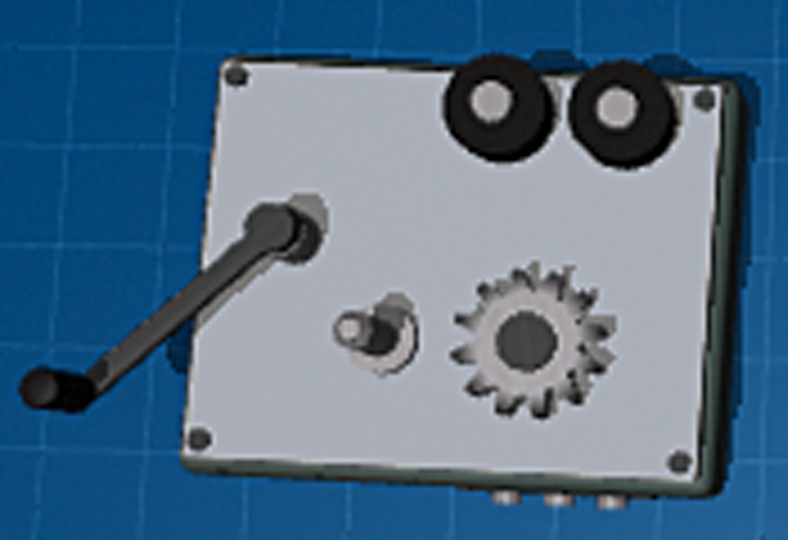

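View pics/t_g.png

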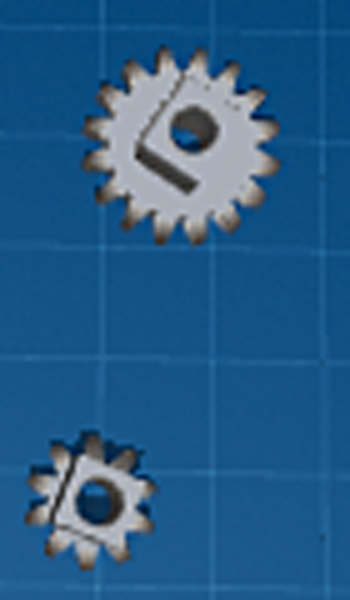

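View pics/s_m.png

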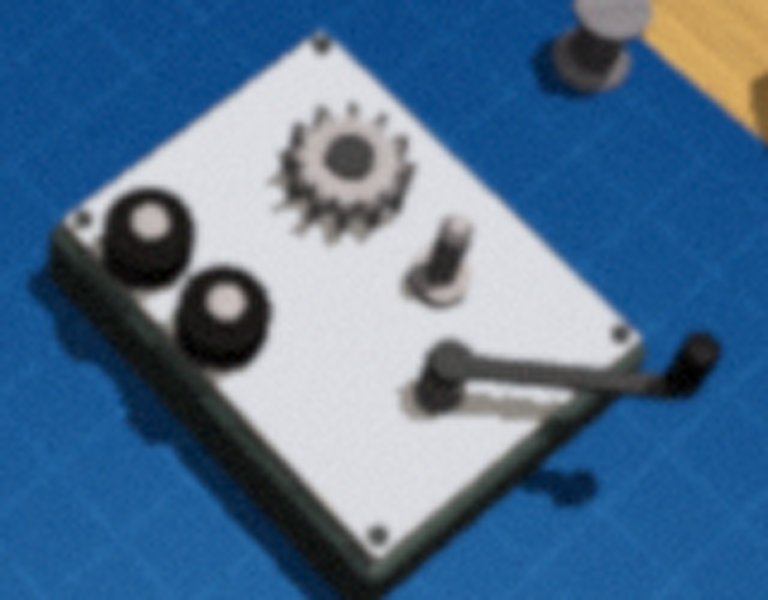

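Run:
```python
from h import *
np.set_printoptions(precision=4,suppress=True)
tm=lambda x,y:((x+.5)/4.5-.5+90,(y+.5)/4.5-.5+160)
sm=lambda x,y:((x+.5)/4.8-.5+325,(y+.5)/4.8-.5+195)
# screws
T=[onz("top",tm(*p),.07) for p in [(236,76),(705,100),(680,461),(199,439)]]
S=[onz("scene",sm(*p),.07) for p in [(377,535),(83,219),(321,44),(620,333)]]
for a,b in zip(T,S): print(a[:2],b[:2])
for Q in (T,S):
    Q=np.array(Q)[:,:2]; c=Q.mean(0); u=(Q[0]-Q[1])+(Q[3]-Q[2]); v=(Q[0]-Q[3])+(Q[1]-Q[2])
    print("c",c,"yaw y",np.degrees(np.arctan2(-u[0],u[1])),"yaw x",np.degrees(np.arctan2(v[1],v[0])), np.linalg.norm(u)/2,np.linalg.norm(v)/2)
print("shaft tip",onz("top",tm(350,330),.132),onz("scene",sm(458,222),.132),tri(ray("top",tm(350,330)),ray("scene",sm(458,222))))
print("pinion",onz("top",tm(527,341),.098),onz("scene",sm(349,156),.098))
print("handle top",onz("top",tm(40,388),.154),onz("scene",sm(703,350),.154),tri(ray("top",tm(40,388)),ray("scene",sm(703,350))))
print("pivot",onz("top",tm(270,228),.109),onz("scene",sm(450,358),.109))
tg=lambda x,y:((x+.5)/5-.5+330,(y+.5)/5-.5+170)
print("gear bore",onz("top",tg(193,127),.06)); print("disc c",onz("top",tg(180,145),.02))
print("spare",onz("top",tg(100,500),.06)); 
print("gear bore scene",onz("scene",(285,174),.06))
```

```text
[0.6468 0.2479] [0.6486 0.2464]
[0.6402 0.0277] [0.6422 0.0262]
[0.4712 0.0326] [0.4715 0.031 ]
[0.4772 0.2528] [0.478  0.2516]
c [0.5589 0.1403] yaw y -1.6358479494124734 yaw x -1.6476837019279735 0.2203015898436721 0.16938626217339145
c [0.5601 0.1388] yaw y -1.6844587809136837 yaw x -1.6738310949668573 0.22047854431270958 0.17073453835546257
shaft tip [0.5236 0.1708 0.132 ] [0.5257 0.1695 0.132 ] [0.5244 0.1701 0.131 ]
pinion [0.5229 0.1002 0.098 ] [0.5234 0.0984 0.098 ]
handle top [0.4947 0.2939 0.154 ] [0.4989 0.2954 0.154 ] [0.4954 0.2953 0.1488]
pivot [0.5705 0.2154 0.109 ] [0.5714 0.2127 0.109 ]
gear bore [ 0.6191 -0.2329  0.06  ]
disc c [ 0.6173 -0.232   0.02  ]
spare [ 0.46   -0.1941  0.06  ]
gear bore scene [ 0.6209 -0.231   0.06  ]
```

Both views agree to about 2 mm: shaft ≈ (0.525, 0.170), machine yaw ≈ −1.7°, gear axis ≈ (0.620, −0.232), and hub x axis ≈ 54°. I'll move over the gear and look with the wrist camera.

Emit:
drive_tool([
  {"offset": [-4, 4.1, 0], "delta_rot": [0, 0, 7], "jaw": 8.7},
  {"offset": [-64, 66.2, 0], "delta_rot": [0, 0, 107], "jaw": 8.7},
  {"offset": [-64, 66.2, 0], "delta_rot": [0, 0, 107], "jaw": 8.7},
  {"offset": [-64, 66.2, 0], "delta_rot": [0, 0, 107], "jaw": 8.7},
  {"offset": [-64, 66.2, 0], "delta_rot": [0, 0, 107], "jaw": 8.7},
  {"offset": [-64, 66.2, 0], "delta_rot": [0, 0, 107], "jaw": 8.7},
  {"offset": [-64, 66.2, 0], "delta_rot": [0, 0, 107], "jaw": 8.7},
  {"offset": [-64, 66.2, 0], "delta_rot": [0, 0, 107], "jaw": 8.7},
])

```text
time: 0.82
position: [0.3557, 0.2908, 0.2225]
tool_rot: [0.993, 0.116, 0.0, 0.0]
ft_force: [0.5, -0.7, 0.1]
grip_width: 0.0867
```

```bash
cat >> h.py <<'E'
def rel(pos,yaw):
    o=get_obs();T=TT(o);Rt=T[:3,:3]
    y=np.radians(yaw);D=np.array([[np.cos(y),np.sin(y),0],[np.sin(y),-np.cos(y),0],[0,0,-1]]).astype(float)
    print("t",round(o["time"],2),"yaw",np.round(np.degrees(np.arctan2(Rt[1,0],Rt[0,0])),2),"pos",np.round(o["position"],4),"F",np.round(o["ft_force"],1),"w",round(o["grip_width"],4),"q6",round(o["q"][5],2))
    print("offset cm",np.round(Rt.T@(np.array(pos)-T[:3,3])*100,2),"rot deg",np.round(np.degrees(R.from_matrix(Rt.T@D).as_rotvec()),2))
E
python3 -c "
from h import *
rel((.62,-.232,.22),-36)"
```

```text
t 0.82 yaw 13.36 pos [0.3557 0.2908 0.2225] F [ 0.5 -0.7  0.1] w 0.0867 q6 0.21
offset cm [13.63 56.97  0.26] rot deg [ 0.   -0.   49.36]
```

Emit:
drive_tool([
  {"offset": [13.6, 57, 0.3], "delta_rot": [0, 0, 49], "jaw": 8.7},
  {"offset": [13.6, 57, 0.3], "delta_rot": [0, 0, 49], "jaw": 8.7},
  {"offset": [13.6, 57, 0.3], "delta_rot": [0, 0, 49], "jaw": 8.7},
  {"offset": [13.6, 57, 0.3], "delta_rot": [0, 0, 49], "jaw": 8.7},
  {"offset": [13.6, 57, 0.3], "delta_rot": [0, 0, 49], "jaw": 8.7},
  {"offset": [13.6, 57, 0.3], "delta_rot": [0, 0, 49], "jaw": 8.7},
  {"offset": [13.6, 57, 0.3], "delta_rot": [0, 0, 49], "jaw": 8.7},
  {"offset": [13.6, 57, 0.3], "delta_rot": [0, 0, 49], "jaw": 8.7},
])

```text
time: 1.48
position: [0.5077, -0.0062, 0.2208]
tool_rot: [0.952, -0.305, -0.0, -0.0]
ft_force: [0.5, 1.1, 0.1]
grip_width: 0.0869
```

```bash
python3 -c "
from h import *
rel((.62,-.232,.22),-36)"
```

```text
t 1.48 yaw -35.56 pos [ 0.5077 -0.0062  0.2208] F [0.5 1.1 0.1] w 0.0869 q6 0.39
offset cm [22.27 11.84  0.07] rot deg [-0.01  0.02  0.44]
```

Emit:
drive_tool([
  {"offset": [21, 11, 0], "delta_rot": [0, 0, 0], "jaw": 8.7},
  {"offset": [21, 11, 0], "delta_rot": [0, 0, 0], "jaw": 8.7},
  {"offset": [21, 11, 0], "delta_rot": [0, 0, 0], "jaw": 8.7},
  {"offset": [21, 11, 0], "delta_rot": [0, 0, 0], "jaw": 8.7},
  {"offset": [21, 11, 0], "delta_rot": [0, 0, 0], "jaw": 8.7},
  {"offset": [21, 11, 0], "delta_rot": [0, 0, 0], "jaw": 8.7},
  {"offset": [21, 11, 0], "delta_rot": [0, 0, 0], "jaw": 8.7},
  {"offset": [21, 11, 0], "delta_rot": [0, 0, 0], "jaw": 8.7},
])

```text
time: 2.15
position: [0.615, -0.2167, 0.2199]
tool_rot: [0.952, -0.305, -0.001, -0.0]
ft_force: [-0.6, 0.5, -0.1]
grip_width: 0.0869
```

```bash
python3 -c "
from h import *
rel((.62,-.232,.22),-36)
o=get_obs();im=camera('wrist');cv2.imwrite('pics/w1.png',im[:,:,::-1])
import pickle;pickle.dump((o,im),open('w1.pkl','wb'))
print(proj('wrist',np.array([.62,-.232,.06]),o))
rel((.62,-.232,.22),-36)
"
```

```text
t 2.15 yaw -35.46 pos [ 0.615  -0.2167  0.2199] F [-0.6  0.5 -0.1] w 0.0869 q6 0.11
offset cm [ 1.3   0.95 -0.02] rot deg [-0.01  0.07  0.54]
[333.76218568 194.3997952 ]
t 2.2 yaw -35.38 pos [ 0.6143 -0.2151  0.2199] F [0.  0.6 0.6] w 0.0869 q6 0.11
offset cm [ 1.45  1.05 -0.01] rot deg [-0.01  0.15  0.62]
```

View pics/w1.png

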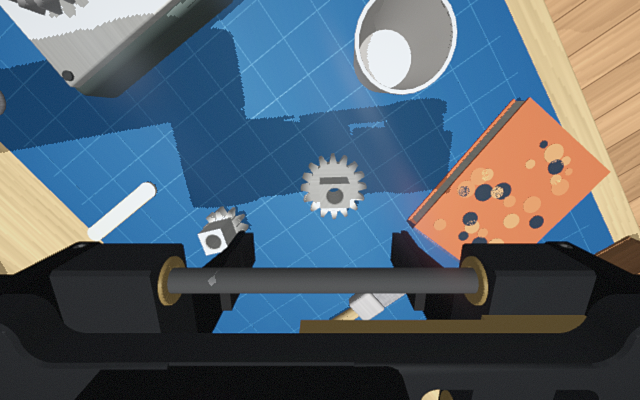

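The wrist view shows the gear at (334,190) with its bore at about (335,196), and the hub face looks roughly aligned with the image. I'll zoom in.

```bash
python3 -c "
import cv2
im=cv2.imread('pics/w1.png')[145:225,285:385]
cv2.imwrite('pics/w1z.png',cv2.resize(im,None,fx=7,fy=7,interpolation=cv2.INTER_CUBIC))"
```

```text
(no output)
```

View pics/w1z.png

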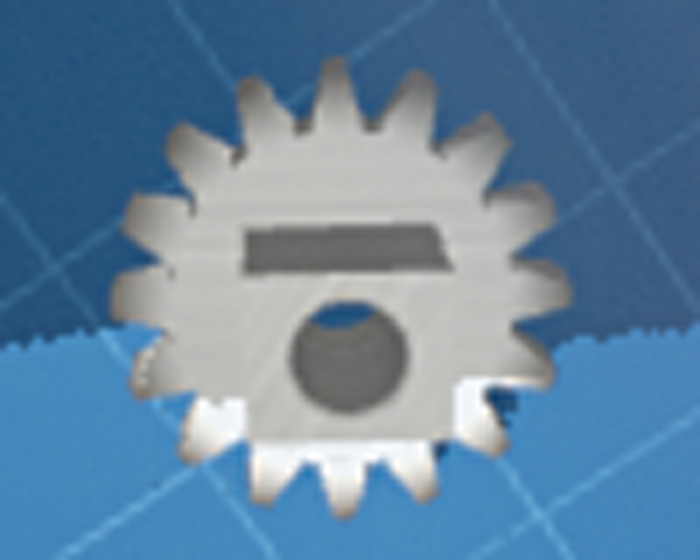

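Run:
```python
from h import *
import pickle
np.set_printoptions(precision=4,suppress=True)
o,im=pickle.load(open('w1.pkl','rb'))
wz=lambda x,y:((x+.5)/7-.5+285,(y+.5)/7-.5+145)
C=[onz('wrist',wz(*p),.06,o)[:2] for p in [(243,273),(452,271),(453,438),(247,439)]]
C=np.array(C);print(C,"centre",C.mean(0)); 
e=lambda a,b:(np.linalg.norm(b-a),np.degrees(np.arctan2(*(b-a)[::-1])))
print(e(C[0],C[1]),e(C[3],C[2]),e(C[0],C[3]),e(C[1],C[2]))
print("bore",onz('wrist',wz(349,357),.06,o))
# pinion phase
def phase(n,im,c,z,r,N,o=None):
    g=im.astype(float).mean(2);th=np.radians(np.arange(0,360,1.))
    v=[]
    for t in th:
        p=proj(n,np.array([c[0]+r*np.cos(t),c[1]+r*np.sin(t),z]),o)
        v.append(cv2.getRectSubPix(g.astype(np.float32),(1,1),(float(p[0]),float(p[1])))[0,0])
    v=np.array(v);F=np.sum(v*np.exp(-1j*N*th))  # max at N*th=-arg
    return (np.degrees(-np.angle(F)) if 0 else np.degrees(np.angle(np.conj(F))))/N%(360/N), abs(F)/len(v)/v.std()
top=cv2.imread('pics/top0.png');sc=cv2.imread('pics/scene0.png')
for r in (.026,.028,.030,.032):
    print(r,"pinion",phase('top',top,(.5229,.1002),.098,r,12),phase('scene',sc,(.5234,.0984),.098,r,12))
for r in (.036,.038,.040,.042):
    print(r,"gear",phase('top',top,(.6173,-.232),.02,r,16),phase('wrist',im,(.620,-.2320),.02,r,16,o))
```

```text
[[ 0.6136 -0.2112]
 [ 0.6426 -0.2314]
 [ 0.6262 -0.2561]
 [ 0.597  -0.2355]] centre [ 0.6199 -0.2335]
(np.float64(0.03530675617159787), np.float64(-34.892362794525006)) (np.float64(0.035692203616141206), np.float64(-35.157438778549675)) (np.float64(0.029498855881677964), np.float64(-124.30459029234314)) (np.float64(0.029670401517481772), np.float64(-123.56428953915406))
bore [ 0.6198 -0.2337  0.06  ]
0.026 pinion (np.float64(9.870698605042813), np.float64(0.28421446618725577)) (np.float64(16.64767663777404), np.float64(0.05934368260462509))
0.028 pinion (np.float64(0.3473328946631284), np.float64(0.1897603838968859)) (np.float64(19.818513609343654), np.float64(0.03354188389143959))
0.03 pinion (np.float64(27.52813924570009), np.float64(0.3999250510208015)) (np.float64(23.120971837529513), np.float64(0.040401995816717835))
0.032 pinion (np.float64(27.138486492945493), np.float64(0.4859451600723521)) (np.float64(24.24235407036052), np.float64(0.04746887721254777))Traceback (most recent call last):
  File "<stdin>", line 24, in <module>
  File "<stdin>", line 16, in phase
  File "h.py", line 13, in proj
    c=calibration(n);T=c["pose"] if n!="wrist" else TT(obs)@c["tool_from_camera"]
ValueError: time passes only in moves, steps and waits
```

```bash
python3 -c "
from h import *
rel((.6198,-.2334,.024),-34.8)"
```

```text
t 2.2 yaw -35.38 pos [ 0.6143 -0.2151  0.2199] F [0.  0.6 0.6] w 0.0869 q6 0.11
offset cm [ 1.56  1.18 19.59] rot deg [-0.01  0.15 -0.58]
```

Emit:
drive_tool([
  {"offset": [1.55, 1.2, 1], "delta_rot": [0, 0, -0.6], "jaw": 8.7},
  {"offset": [1.55, 1.2, 5], "delta_rot": [0, 0, -0.6], "jaw": 8.7},
  {"offset": [1.55, 1.2, 9], "delta_rot": [0, 0, -0.6], "jaw": 8.7},
  {"offset": [1.55, 1.2, 12], "delta_rot": [0, 0, -0.6], "jaw": 8.7},
  {"offset": [1.55, 1.2, 12], "delta_rot": [0, 0, -0.6], "jaw": 8.7},
  {"offset": [1.55, 1.2, 12], "delta_rot": [0, 0, -0.6], "jaw": 8.7},
  {"offset": [1.55, 1.2, 12], "delta_rot": [0, 0, -0.6], "jaw": 8.7},
  {"offset": [1.55, 1.2, 12], "delta_rot": [0, 0, -0.6], "jaw": 8.7},
])

```text
time: 2.87
position: [0.6226, -0.2343, 0.1039]
tool_rot: [0.955, -0.298, 0.003, 0.001]
ft_force: [0.2, -0.1, -0.1]
grip_width: 0.0873
```

```bash
python3 -c "
from h import *
o=get_obs();im=camera('wrist');cv2.imwrite('pics/w2.png',im[:,:,::-1])
import pickle;pickle.dump((o,im),open('w2.pkl','wb'))
rel((.6198,-.2334,.024),-34.8)
cv2.imwrite('pics/w2z.png',cv2.resize(im[100:300,220:440,::-1],None,fx=3,fy=3,interpolation=cv2.INTER_CUBIC))
"
```

```text
t 2.92 yaw -34.68 pos [ 0.6225 -0.2344  0.1039] F [-0.   0.   0.4] w 0.0869 q6 0.08
offset cm [-0.32  0.07  7.99] rot deg [-0.03 -0.31  0.12]
```

View pics/w2z.png

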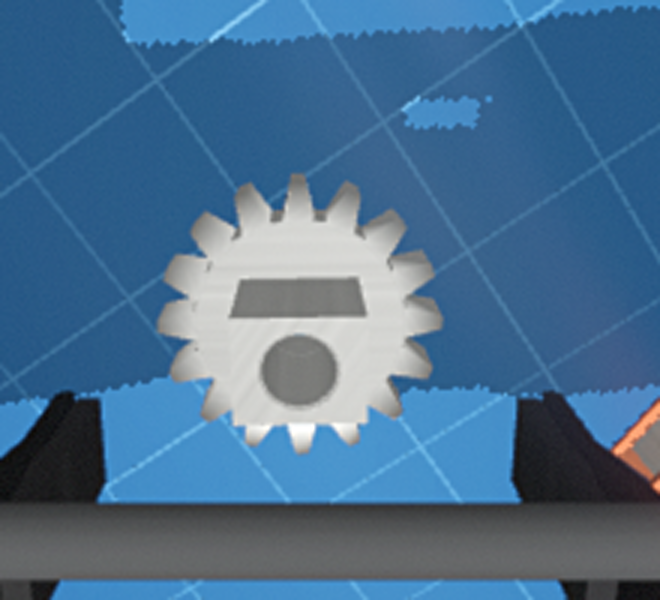

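The hub sits square between the fingers, with the bore at about (319.5, 223.5). I'll recheck the axis from this view.

Run:
```python
from h import *
import pickle
o,im=pickle.load(open('w2.pkl','rb'))
wz=lambda x,y:((x+.5)/3-.5+220,(y+.5)/3-.5+100)
P=onz('wrist',wz(299,371),.06,o);print(P)
C=np.array([onz('wrist',wz(*p),.06,o)[:2] for p in [(229,317),(366,317),(367,424),(232,425)]])
print(C.mean(0),[np.degrees(np.arctan2(*(C[j]-C[i])[::-1])) for i,j in((0,1),(3,2),(0,3),(1,2))])
rel((C.mean(0)[0],C.mean(0)[1],.024),-34.8)
```

```text
[ 0.61969316 -0.23380479  0.06      ]
[ 0.61946535 -0.23392287] [np.float64(-34.77102780646273), np.float64(-34.356096170807064), np.float64(-124.69975132170546), np.float64(-123.02858271056779)]
t 2.92 yaw -34.68 pos [ 0.6225 -0.2344  0.1039] F [-0.   0.   0.4] w 0.0869 q6 0.08
offset cm [-0.32  0.14  7.99] rot deg [-0.03 -0.31  0.12]
```

Emit:
drive_tool([
  {"offset": [-0.3, 0.1, 1.5], "delta_rot": [0, -0.3, 0], "jaw": 8.7},
  {"offset": [-0.3, 0.1, 4], "delta_rot": [0, -0.3, 0], "jaw": 8.7},
  {"offset": [-0.3, 0.1, 6.5], "delta_rot": [0, -0.3, 0], "jaw": 8.7},
  {"offset": [-0.3, 0.1, 7.7], "delta_rot": [0, -0.3, 0], "jaw": 8.7},
  {"offset": [-0.3, 0.1, 7.7], "delta_rot": [0, -0.3, 0], "jaw": 8.7},
  {"offset": [-0.3, 0.1, 7.7], "delta_rot": [0, -0.3, 0], "jaw": 5},
  {"offset": [-0.3, 0.1, 7.7], "delta_rot": [0, -0.3, 0], "jaw": 4},
  {"offset": [-0.3, 0.1, 7.7], "delta_rot": [0, -0.3, 0], "jaw": 4},
])

```text
time: 3.58
position: [0.6191, -0.2339, 0.0258]
tool_rot: [0.954, -0.298, -0.001, -0.0]
ft_force: [0.5, 0.8, -0.1]
grip_width: 0.0743
```

```bash
python3 -c "
from h import *
rel((.6195,-.2338,.024),-34.6)"
```

```text
t 3.58 yaw -34.71 pos [ 0.6191 -0.2339  0.0258] F [ 0.5  0.8 -0.1] w 0.0743 q6 0.08
offset cm [ 0.03 -0.03  0.18] rot deg [-0.02  0.09 -0.11]
```

Emit:
drive_tool([
  {"offset": [0, 0, 0.1], "delta_rot": [0, 0, 0], "jaw": 3},
  {"offset": [0, 0, 0.1], "delta_rot": [0, 0, 0], "jaw": 3},
  {"offset": [0, 0, 0.1], "delta_rot": [0, 0, 0], "jaw": 3},
  {"offset": [0, 0, 0.1], "delta_rot": [0, 0, 0], "jaw": 3},
  {"offset": [0, 0, 0.1], "delta_rot": [0, 0, 0], "jaw": 3},
  {"offset": [0, 0, 0.1], "delta_rot": [0, 0, 0], "jaw": 3},
  {"offset": [0, 0, 0.1], "delta_rot": [0, 0, 0], "jaw": 3},
  {"offset": [0, 0, 0.1], "delta_rot": [0, 0, 0], "jaw": 3},
], squeeze=35)

```text
time: 4.25
position: [0.6181, -0.2334, 0.023]
tool_rot: [0.954, -0.298, -0.002, -0.001]
ft_force: [0.8, 0.6, -0.2]
grip_width: 0.0357
```

```bash
python3 -c "
from h import *
rel((.6195,-.2338,.024),-34.6)"
```

```text
t 4.25 yaw -34.71 pos [ 0.6181 -0.2334  0.023 ] F [ 0.8  0.6 -0.2] w 0.0357 q6 0.08
offset cm [ 0.14 -0.04 -0.11] rot deg [ 0.    0.24 -0.11]
```

Gripped at 35.7 mm. I'll lift it and move to a spot where the wrist camera looks straight down on the pinion and shaft.

Emit:
drive_tool([
  {"offset": [0, 0, -1], "delta_rot": [0, 0, 0], "jaw": 3},
  {"offset": [0, 0, -4], "delta_rot": [0, 0, 0], "jaw": 3},
  {"offset": [0, 0, -8], "delta_rot": [0, 0, 0], "jaw": 3},
  {"offset": [-2, -1, -12], "delta_rot": [0, 0, 0], "jaw": 3},
  {"offset": [-5, -2, -15], "delta_rot": [0, 0, 0], "jaw": 3},
  {"offset": [-8, -4, -18], "delta_rot": [0, 0, 0], "jaw": 3},
  {"offset": [-11.5, -5, -18.7], "delta_rot": [0, 0, 0], "jaw": 3},
  {"offset": [-15, -6.5, -18.7], "delta_rot": [0, 0, 0], "jaw": 3},
])

```text
time: 4.92
position: [0.5337, -0.0957, 0.2142]
tool_rot: [0.954, -0.299, 0.001, -0.001]
ft_force: [0.0, 0.9, -2.5]
grip_width: 0.0361
```

Emit:
drive_tool([
  {"offset": [-3, -1.5, 0], "delta_rot": [0, 0, 0], "jaw": 3},
  {"offset": [-6, -3, 0], "delta_rot": [0, 0, 0], "jaw": 3},
  {"offset": [-9, -4.3, 0], "delta_rot": [0, 0, 0], "jaw": 3},
  {"offset": [-11, -5, 0], "delta_rot": [0, 0, 0], "jaw": 3},
  {"offset": [-11.7, -5.4, 0], "delta_rot": [0, 0, 0], "jaw": 3},
  {"offset": [-11.7, -5.4, 0], "delta_rot": [0, 0, 0], "jaw": 3},
  {"offset": [-11.7, -5.4, 0], "delta_rot": [0, 0, 0], "jaw": 3},
  {"offset": [-11.7, -5.4, 0], "delta_rot": [0, 0, 0], "jaw": 3},
])

```text
time: 5.58
position: [0.469, 0.0141, 0.2115]
tool_rot: [0.954, -0.299, -0.001, -0.001]
ft_force: [0.2, 0.1, -2.5]
grip_width: 0.0357
```

```bash
python3 -c "
from h import *
rel((.466,.017,.21),-34.6)
o=get_obs();im=camera('wrist');cv2.imwrite('pics/w3.png',im[:,:,::-1])
import pickle;pickle.dump((o,im),open('w3.pkl','wb'))
rel((.466,.017,.21),-34.6)
"
```

```text
t 5.58 yaw -34.76 pos [0.469  0.0141 0.2115] F [ 0.2  0.1 -2.5] w 0.0357 q6 0.4
offset cm [-0.41 -0.07  0.15] rot deg [-0.02  0.18 -0.16]
t 5.63 yaw -34.79 pos [0.4689 0.014  0.2114] F [-0.1  0.5 -2.2] w 0.0356 q6 0.4
offset cm [-0.42 -0.08  0.14] rot deg [-0.02  0.21 -0.19]
```

View pics/w3.png

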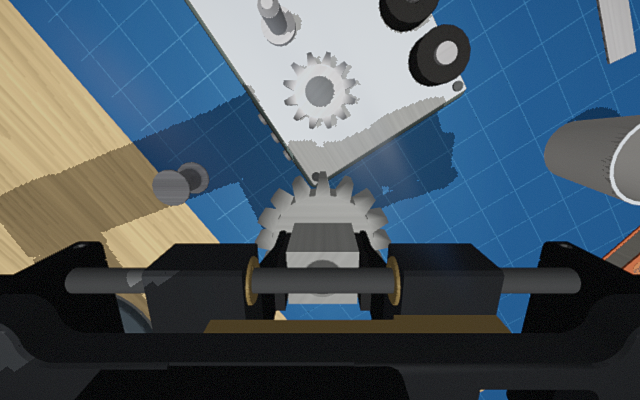

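The gear is held squarely. The pinion is visible at (320,92) and the shaft at (268,5)–(283,32). I'll zoom in on both.

```bash
python3 -c "
import cv2
im=cv2.imread('pics/w3.png')
cv2.imwrite('pics/w3z.png',cv2.resize(im[0:140,250:370],None,fx=5,fy=5,interpolation=cv2.INTER_CUBIC)[120:])
cv2.imwrite('pics/w3p.png',cv2.resize(im[45:135,275:365],None,fx=6.5,fy=6.5,interpolation=cv2.INTER_CUBIC))"
```

```text
(no output)
```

View pics/w3p.png

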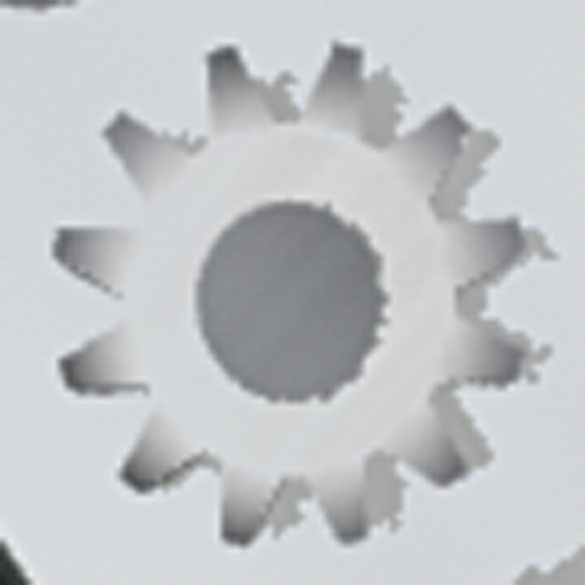

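Run:
```python
from h import *
import pickle
np.set_printoptions(precision=4,suppress=True)
o,im=pickle.load(open('w3.pkl','rb'))
wz=lambda x,y:((x+.5)/6.5-.5+275,(y+.5)/6.5-.5+45)
pts=[(225,50),(347,48),(455,114),(518,238),(520,368),(452,478),(350,538),(240,540),(132,482),(66,377),(60,242),(114,120)]
P=np.array([onz('wrist',wz(*p),.098,o)[:2] for p in pts])
A=np.c_[2*P,np.ones(12)];s=np.linalg.lstsq(A,(P**2).sum(1),rcond=None)[0];c=s[:2];r=np.sqrt(s[2]+c@c)
a=np.degrees(np.arctan2(*(P-c).T[::-1]))
print("c",c,"r",r);print(np.sort(a%30),np.degrees(np.angle(np.exp(1j*np.radians(a*12)).mean()))/12%30)
print("disc",onz('wrist',wz(292,300),.098,o))
```

```text
c [0.5241 0.1002] r 0.033581486002085666
[ 9.8953 10.1149 10.3876 10.3965 10.4266 10.9433 11.2991 11.5642 11.8102
 12.044  12.3868 12.3945] 11.138056303139061
disc [0.5246 0.1003 0.098 ]
```

View pics/w3z.png

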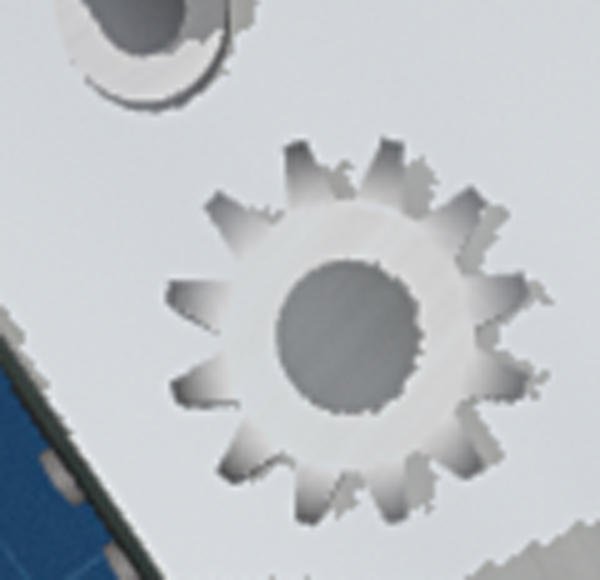

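Pinion teeth sit at 11.1° (mod 30) with fitted radius 33.6 mm, which matches the 34 mm given. The mesh angle for the gear is therefore 0° (mod 22.5°), so I'll use tool yaw −22.5°. Next I'll move to look at the shaft, and check where the gear sits in the hand.

Run:
```python
from h import *
c=calibration('wrist');T=c['tool_from_camera'];K=c['K']
im=cv2.imread('pics/w3.png');g=im.astype(int).sum(2)
print("col322",[(r,g[r,322]) for r in range(215,262,1)][::1])
print("row238",[(x,g[238,x]) for x in range(280,295)],[(x,g[238,x]) for x in range(352,366)])
rel((.483,.069,.21),-22.5)
```

```text
col322 [(215, np.int64(491)), (216, np.int64(485)), (217, np.int64(472)), (218, np.int64(475)), (219, np.int64(486)), (220, np.int64(484)), (221, np.int64(495)), (222, np.int64(456)), (223, np.int64(283)), (224, np.int64(242)), (225, np.int64(257)), (226, np.int64(256)), (227, np.int64(255)), (228, np.int64(258)), (229, np.int64(256)), (230, np.int64(251)), (231, np.int64(253)), (232, np.int64(256)), (233, np.int64(253)), (234, np.int64(259)), (235, np.int64(260)), (236, np.int64(253)), (237, np.int64(253)), (238, np.int64(254)), (239, np.int64(252)), (240, np.int64(253)), (241, np.int64(254)), (242, np.int64(261)), (243, np.int64(259)), (244, np.int64(255)), (245, np.int64(258)), (246, np.int64(260)), (247, np.int64(255)), (248, np.int64(253)), (249, np.int64(253)), (250, np.int64(242)), (251, np.int64(270)), (252, np.int64(476)), (253, np.int64(475)), (254, np.int64(466)), (255, np.int64(468)), (256, np.int64(474)), (257, np.int64(483)), (258, np.int64(495)), (259, np.int64(430)), (260, np.int64(279)), (261, np.int64(246))]
row238 [(280, np.int64(56)), (281, np.int64(35)), (282, np.int64(56)), (283, np.int64(28)), (284, np.int64(33)), (285, np.int64(56)), (286, np.int64(64)), (287, np.int64(62)), (288, np.int64(41)), (289, np.int64(111)), (290, np.int64(270)), (291, np.int64(274)), (292, np.int64(264)), (293, np.int64(263)), (294, np.int64(263))] [(352, np.int64(255)), (353, np.int64(265)), (354, np.int64(255)), (355, np.int64(165)), (356, np.int64(45)), (357, np.int64(49)), (358, np.int64(63)), (359, np.int64(43)), (360, np.int64(43)), (361, np.int64(43)), (362, np.int64(26)), (363, np.int64(45)), (364, np.int64(28)), (365, np.int64(15))]
t 5.63 yaw -34.79 pos [0.4689 0.014  0.2114] F [-0.1  0.5 -2.2] w 0.0356 q6 0.4
offset cm [-1.99 -5.32  0.15] rot deg [ -0.04   0.2  -12.29]
```

Emit:
drive_tool([
  {"offset": [-0.5, -1.5, 0], "delta_rot": [0, 0, -4], "jaw": 3},
  {"offset": [-1.2, -3.5, 0], "delta_rot": [0, 0, -9], "jaw": 3},
  {"offset": [-2, -5.3, 0], "delta_rot": [0, 0.2, -12.2], "jaw": 3},
  {"offset": [-2, -5.3, 0], "delta_rot": [0, 0.2, -12.2], "jaw": 3},
  {"offset": [-2, -5.3, 0], "delta_rot": [0, 0.2, -12.2], "jaw": 3},
  {"offset": [-2, -5.3, 0], "delta_rot": [0, 0.2, -12.2], "jaw": 3},
  {"offset": [-2, -5.3, 0], "delta_rot": [0, 0.2, -12.2], "jaw": 3},
  {"offset": [-2, -5.3, 0], "delta_rot": [0, 0.2, -12.2], "jaw": 3},
])

```text
time: 6.3
position: [0.4813, 0.0692, 0.2112]
tool_rot: [0.981, -0.196, -0.001, -0.0]
ft_force: [-0.2, 0.4, -1.7]
grip_width: 0.036
```

Run:
```python
from h import *
c=calibration('wrist');T=c['tool_from_camera'];K=c['K']
def tz(px,z):
    d=T[:3,:3]@np.linalg.inv(K)@np.array([*px,1.]);p=T[:3,3];return p+d*(z-p[2])/d[2]
print("hub top edge",tz((322.4,251.3),-.037),"base",tz((322.4,222.7),.003),"L/R at row238", tz((289.3,238),-.017),tz((355.2,238),-.017))
o=get_obs();im=camera('wrist');cv2.imwrite('pics/w4.png',im[:,:,::-1])
import pickle;pickle.dump((o,im),open('w4.pkl','wb'))
rel((.525,.1705,.21),-22.5)
cv2.imwrite('pics/w4z.png',cv2.resize(im[0:150,230:390,::-1],None,fx=5,fy=5,interpolation=cv2.INTER_CUBIC)[:600])
```

```text
hub top edge [-0.00037391 -0.01548995 -0.037     ] base [-0.00035794 -0.01517354  0.003     ] L/R at row238 [-0.01914365 -0.01365432 -0.017     ] [ 0.01824389 -0.01364441 -0.017     ]
t 6.35 yaw -22.61 pos [0.4813 0.0693 0.2113] F [ 0.1 -0.5 -2.1] w 0.0357 q6 0.31
offset cm [  0.14 -11.02   0.13] rot deg [-0.03  0.1  -0.11]
```

View pics/w4z.png

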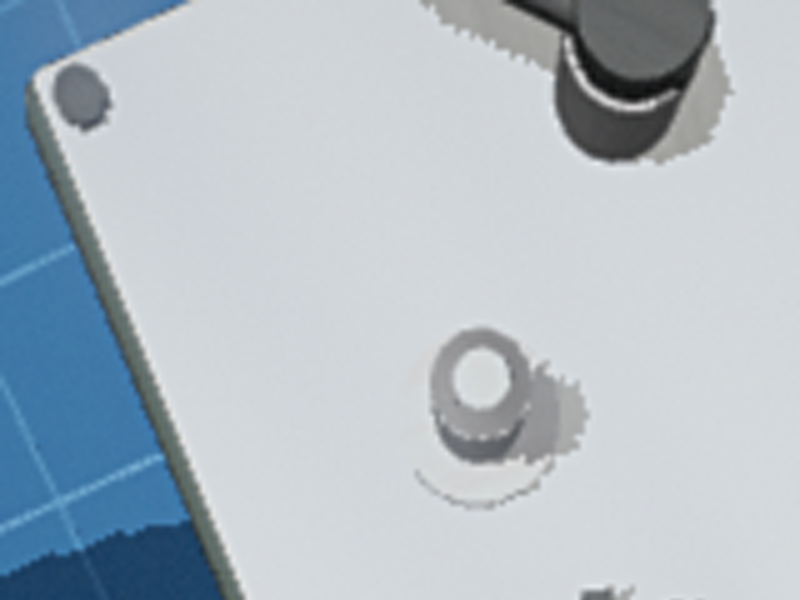

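Run:
```python
from h import *
import pickle
o,im=pickle.load(open('w4.pkl','rb'))
wz=lambda x,y:((x+.5)/5-.5+230,(y+.5)/5-.5)
P=onz('wrist',wz(481,378),.132,o);print("tip",P)
print("pivot",onz('wrist',wz(645,12),.109,o))
b=onz('wrist',wz(482,507),.078,o);print("shoulder near edge",b)
rel((P[0],P[1],.16),-22.5)
```

```text
tip [0.52619342 0.17105871 0.132     ]
pivot [0.57323788 0.21428916 0.109     ]
shoulder near edge [0.52054813 0.15540346 0.078     ]
t 6.35 yaw -22.61 pos [0.4813 0.0693 0.2113] F [ 0.1 -0.5 -2.1] w 0.0357 q6 0.31
offset cm [  0.24 -11.12   5.13] rot deg [-0.03  0.1  -0.11]
```

```bash
python3 -c "
from h import *
rel((.5265,.1706,.17),-22.5)"
```

```text
t 6.35 yaw -22.61 pos [0.4813 0.0693 0.2113] F [ 0.1 -0.5 -2.1] w 0.0357 q6 0.31
offset cm [  0.29 -11.09   4.13] rot deg [-0.03  0.1  -0.11]
```

Emit:
drive_tool([
  {"offset": [0.1, -2, 0], "delta_rot": [0, 0.1, -0.1], "jaw": 3},
  {"offset": [0.1, -5, 0], "delta_rot": [0, 0.1, -0.1], "jaw": 3},
  {"offset": [0.2, -8, 0.5], "delta_rot": [0, 0.1, -0.1], "jaw": 3},
  {"offset": [0.3, -10, 2], "delta_rot": [0, 0.1, -0.1], "jaw": 3},
  {"offset": [0.3, -11.1, 3.5], "delta_rot": [0, 0.1, -0.1], "jaw": 3},
  {"offset": [0.3, -11.1, 4.1], "delta_rot": [0, 0.1, -0.1], "jaw": 3},
  {"offset": [0.3, -11.1, 4.1], "delta_rot": [0, 0.1, -0.1], "jaw": 3},
  {"offset": [0.3, -11.1, 4.1], "delta_rot": [0, 0.1, -0.1], "jaw": 3},
])

```text
time: 7.02
position: [0.5258, 0.1707, 0.1701]
tool_rot: [0.981, -0.195, -0.001, 0.0]
ft_force: [1.1, 0.1, -2.6]
grip_width: 0.0358
```

```bash
python3 -c "
from h import *
rel((.5265,.1706,.15),-22.5)"
```

```text
t 7.02 yaw -22.45 pos [0.5258 0.1707 0.1701] F [ 1.1  0.1 -2.6] w 0.0358 q6 0.5
offset cm [ 0.07 -0.02  2.01] rot deg [0.03 0.07 0.05]
```

Emit:
drive_tool([
  {"offset": [0.07, 0, 0.3], "delta_rot": [0, 0.1, 0], "jaw": 3},
  {"offset": [0.07, 0, 0.7], "delta_rot": [0, 0.1, 0], "jaw": 3},
  {"offset": [0.07, 0, 1.1], "delta_rot": [0, 0.1, 0], "jaw": 3},
  {"offset": [0.07, 0, 1.5], "delta_rot": [0, 0.1, 0], "jaw": 3},
  {"offset": [0.07, 0, 1.9], "delta_rot": [0, 0.1, 0], "jaw": 3},
  {"offset": [0.07, 0, 2.2], "delta_rot": [0, 0.1, 0], "jaw": 3},
  {"offset": [0.07, 0, 2.2], "delta_rot": [0, 0.1, 0], "jaw": 3},
  {"offset": [0.07, 0, 2.2], "delta_rot": [0, 0.1, 0], "jaw": 3},
])

```text
time: 7.68
position: [0.527, 0.1713, 0.1481]
tool_rot: [0.981, -0.194, 0.001, -0.0]
ft_force: [0.9, -1.1, -2.3]
grip_width: 0.0359
```

```bash
python3 -c "
from h import *
rel((.5265,.1706,.15),-22.5);print(get_obs()['moment'])
for n in('scene','wrist'):cv2.imwrite('pics/%s5.png'%n,camera(n)[:,:,::-1])
im=cv2.imread('pics/scene5.png');cv2.imwrite('pics/s5z.png',cv2.resize(im[180:320,325:485],None,fx=4.2,fy=4.2,interpolation=cv2.INTER_CUBIC))"
```

```text
t 7.68 yaw -22.42 pos [0.527  0.1713 0.1481] F [ 0.9 -1.1 -2.3] w 0.0359 q6 0.5
offset cm [-0.02  0.09 -0.19] rot deg [-0.03 -0.08  0.08]
[-0.09030828  0.06316366  0.09961761]
```

View pics/s5z.png

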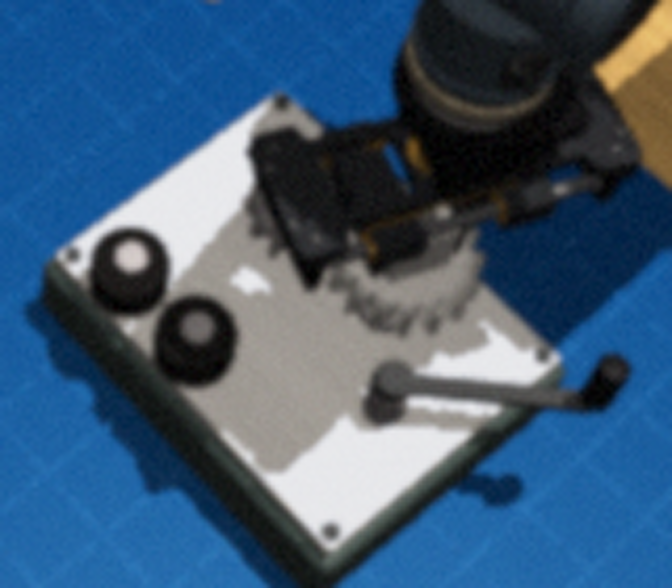

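There's no contact force with the bore about 7 mm over the tip, so the shaft is in the bore. I'll keep lowering until it's just above the pinion.

Emit:
drive_tool([
  {"offset": [0, 0.05, 0.4], "delta_rot": [0, 0, 0], "jaw": 3},
  {"offset": [0, 0.05, 0.8], "delta_rot": [0, 0, 0], "jaw": 3},
  {"offset": [0, 0.05, 1.2], "delta_rot": [0, 0, 0], "jaw": 3},
  {"offset": [0, 0.05, 1.6], "delta_rot": [0, 0, 0], "jaw": 3},
  {"offset": [0, 0.05, 2.0], "delta_rot": [0, 0, 0], "jaw": 3},
  {"offset": [0, 0.05, 2.3], "delta_rot": [0, 0, 0], "jaw": 3},
  {"offset": [0, 0.05, 2.3], "delta_rot": [0, 0, 0], "jaw": 3},
  {"offset": [0, 0.05, 2.3], "delta_rot": [0, 0, 0], "jaw": 3},
])

```text
time: 8.45
position: [0.5269, 0.1709, 0.1251]
tool_rot: [0.981, -0.194, 0.001, -0.0]
ft_force: [0.2, -1.1, -3.6]
grip_width: 0.0359
```

```bash
python3 -c "
from h import *
rel((.5265,.1706,.101),-22.5);print(get_obs()['moment'])"
```

```text
t 8.45 yaw -22.42 pos [0.5269 0.1709 0.1251] F [ 0.2 -1.1 -3.6] w 0.0359 q6 0.5
offset cm [-0.03  0.04  2.41] rot deg [-0.03 -0.08  0.08]
[-0.09311839  0.02961379  0.00625603]
```

Emit:
drive_tool([
  {"offset": [0, 0, 0.1], "delta_rot": [0, 0, 0], "jaw": 3},
  {"offset": [0, 0, 0.2], "delta_rot": [0, 0, 0], "jaw": 3},
  {"offset": [0, 0, 0.3], "delta_rot": [0, 0, 0], "jaw": 3},
  {"offset": [0, 0, 0.4], "delta_rot": [0, 0, 0], "jaw": 3},
  {"offset": [0, 0, 0.5], "delta_rot": [0, 0, 0], "jaw": 3},
  {"offset": [0, 0, 0.6], "delta_rot": [0, 0, 0], "jaw": 3},
  {"offset": [0, 0, 0.6], "delta_rot": [0, 0, 0], "jaw": 3},
  {"offset": [0, 0, 0.6], "delta_rot": [0, 0, 0], "jaw": 3},
])

```text
time: 9.12
position: [0.527, 0.1709, 0.1193]
tool_rot: [0.981, -0.194, 0.001, -0.0]
ft_force: [-0.0, -0.6, -1.9]
grip_width: 0.0358
```

```bash
python3 -c "
from h import *
rel((.5265,.1706,.101),-22.5);print(get_obs()['moment'])"
```

```text
t 9.12 yaw -22.42 pos [0.527  0.1709 0.1193] F [-0.  -0.6 -1.9] w 0.0358 q6 0.5
offset cm [-0.04  0.05  1.83] rot deg [-0.04 -0.1   0.08]
[-0.08332082  0.0883386  -0.04357969]
```

Emit:
drive_tool([
  {"offset": [0, 0, 0.1], "delta_rot": [0, 0, 0], "jaw": 3},
  {"offset": [0, 0, 0.2], "delta_rot": [0, 0, 0], "jaw": 3},
  {"offset": [0, 0, 0.3], "delta_rot": [0, 0, 0], "jaw": 3},
  {"offset": [0, 0, 0.4], "delta_rot": [0, 0, 0], "jaw": 3},
  {"offset": [0, 0, 0.5], "delta_rot": [0, 0, 0], "jaw": 3},
  {"offset": [0, 0, 0.5], "delta_rot": [0, 0, 0], "jaw": 3},
  {"offset": [0, 0, 0.5], "delta_rot": [0, 0, 0], "jaw": 3},
  {"offset": [0, 0, 0.5], "delta_rot": [0, 0, 0], "jaw": 3},
])

```text
time: 9.78
position: [0.527, 0.1709, 0.1144]
tool_rot: [0.981, -0.194, 0.001, -0.0]
ft_force: [0.3, 0.2, -3.1]
grip_width: 0.0358
```

```bash
python3 -c "
from h import *
rel((.5265,.1706,.101),-22.5);print(get_obs()['moment'])"
```

```text
t 9.78 yaw -22.42 pos [0.527  0.1709 0.1144] F [ 0.3  0.2 -3.1] w 0.0358 q6 0.5
offset cm [-0.04  0.05  1.34] rot deg [-0.04 -0.11  0.08]
[-0.1120806   0.07550596 -0.0128278 ]
```

The teeth have entered the mesh with no resistance: the underside is at about 0.091, below the pinion top at 0.098. I'll continue down to the shoulder.

Emit:
drive_tool([
  {"offset": [0, 0, 0.2], "delta_rot": [0, 0, 0], "jaw": 3},
  {"offset": [0, 0, 0.4], "delta_rot": [0, 0, 0], "jaw": 3},
  {"offset": [0, 0, 0.6], "delta_rot": [0, 0, 0], "jaw": 3},
  {"offset": [0, 0, 0.8], "delta_rot": [0, 0, 0], "jaw": 3},
  {"offset": [0, 0, 1.0], "delta_rot": [0, 0, 0], "jaw": 3},
  {"offset": [0, 0, 1.2], "delta_rot": [0, 0, 0], "jaw": 3},
  {"offset": [0, 0, 1.25], "delta_rot": [0, 0, 0], "jaw": 3},
  {"offset": [0, 0, 1.25], "delta_rot": [0, 0, 0], "jaw": 3},
])

```text
time: 10.45
position: [0.5269, 0.1709, 0.1016]
tool_rot: [0.981, -0.194, 0.001, -0.0]
ft_force: [-0.5, -1.0, -2.6]
grip_width: 0.0361
```

```bash
python3 -c "
from h import *
rel((.5265,.1706,.101),-22.5);print(get_obs()['moment'])"
```

```text
t 10.45 yaw -22.41 pos [0.5269 0.1709 0.1016] F [-0.5 -1.  -2.6] w 0.0361 q6 0.5
offset cm [-0.02  0.04  0.06] rot deg [-0.03 -0.08  0.09]
[-0.09464495  0.11772703 -0.01870022]
```

Emit:
drive_tool([
  {"offset": [0, 0, 0.05], "delta_rot": [0, 0, 0], "jaw": 3},
  {"offset": [0, 0, 0.1], "delta_rot": [0, 0, 0.5], "jaw": 3},
  {"offset": [0, 0, 0.15], "delta_rot": [0, 0, 1], "jaw": 3},
  {"offset": [0, 0, 0.15], "delta_rot": [0, 0, 0.5], "jaw": 3},
  {"offset": [0, 0, 0.15], "delta_rot": [0, 0, 0], "jaw": 3},
  {"offset": [0, 0, 0.15], "delta_rot": [0, 0, -1], "jaw": 3},
  {"offset": [0, 0, 0.15], "delta_rot": [0, 0, 0], "jaw": 3},
  {"offset": [0, 0, 0.15], "delta_rot": [0, 0, 0], "jaw": 3},
])

```text
time: 11.12
position: [0.5272, 0.171, 0.1009]
tool_rot: [0.981, -0.195, 0.001, -0.0]
ft_force: [-2.1, 1.1, 5.5]
grip_width: 0.0362
```

```bash
python3 -c "
from h import *
rel((.5265,.1706,.101),-22.5);print(get_obs()['moment'])"
```

```text
t 11.12 yaw -22.46 pos [0.5272 0.171  0.1009] F [-2.1  1.1  5.5] w 0.0362 q6 0.5
offset cm [-0.05  0.06 -0.01] rot deg [-0.06 -0.13  0.04]
[-0.06131728  0.49098086  0.03056396]
```

Contact is at TCP z = 0.1009 against 0.101 predicted for fully home, with +8 N of support. I'll release and rise.

Emit:
drive_tool([
  {"offset": [0, 0, 0.05], "delta_rot": [0, 0, 0], "jaw": 5},
  {"offset": [0, 0, 0.05], "delta_rot": [0, 0, 0], "jaw": 6},
  {"offset": [0, 0, 0.05], "delta_rot": [0, 0, 0], "jaw": 6},
  {"offset": [0, 0, -0.5], "delta_rot": [0, 0, 0], "jaw": 6},
  {"offset": [0, 0, -2], "delta_rot": [0, 0, 0], "jaw": 6},
  {"offset": [0, 0, -5], "delta_rot": [0, 0, 0], "jaw": 6},
  {"offset": [0, 0, -8], "delta_rot": [0, 0, 0], "jaw": 6},
  {"offset": [0, 0, -11], "delta_rot": [0, 0, 0], "jaw": 6},
])

```text
time: 11.78
position: [0.5265, 0.1708, 0.2114]
tool_rot: [0.981, -0.194, 0.0, -0.0]
ft_force: [1.7, 0.6, -0.2]
grip_width: 0.0597
```

```bash
python3 -c "
from h import *
rel((.4954,.2945,.21),-22.5)
o=get_obs();im=camera('wrist');cv2.imwrite('pics/w6.png',im[:,:,::-1])
import pickle;pickle.dump((o,im),open('w6.pkl','wb'))"
```

```text
t 11.78 yaw -22.43 pos [0.5265 0.1708 0.2114] F [ 1.7  0.6 -0.2] w 0.0597 q6 0.5
offset cm [ -7.59 -10.25   0.14] rot deg [-0.01 -0.06  0.07]
```

View pics/w6.png

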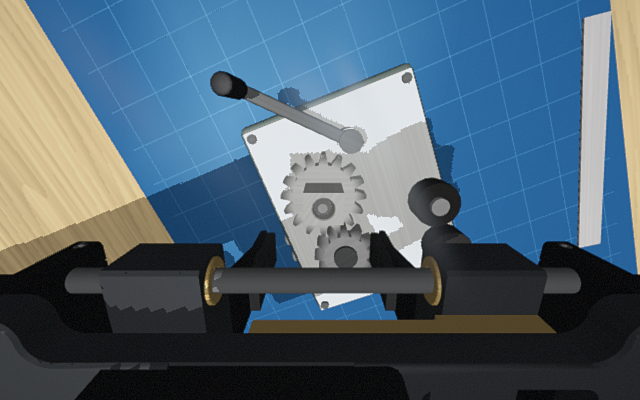

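The gear is seated and meshed with the pinion, the hub top is at (323,200), and the keeper is still open with its handle at (224,83). I'll measure the handle and the pivot.

Run:
```python
from h import *
import pickle
o,im=pickle.load(open('w6.pkl','rb'))
z=cv2.resize(im[60:170,200:380,::-1],None,fx=4.4,fy=4.4,interpolation=cv2.INTER_CUBIC);cv2.imwrite('pics/w6z.png',z)
P=onz('wrist',(223.5,82.5),.154,o);V=onz('wrist',(351,139),.109,o)
print(P,V,np.linalg.norm((P-V)[:2]),np.degrees(np.arctan2(P[1]-V[1],P[0]-V[0])))
# shaft home + known geometry
m=np.radians(-1.66);s=np.array([.5265,.171]);print("pivot geo",s+np.array([.045*np.cos(m)-.045*np.sin(m),.045*np.sin(m)+.045*np.cos(m)]))
print("hub top bore",onz('wrist',(323.5,208.5),.132,o))
```

```text
[0.49900946 0.29409321 0.154     ] [0.5736518  0.21596782 0.109     ] 0.10805117730990028 133.6939028045281
pivot geo [0.57278469 0.21467754]
hub top bore [0.5269533  0.16993475 0.132     ]
```

View pics/w6z.png

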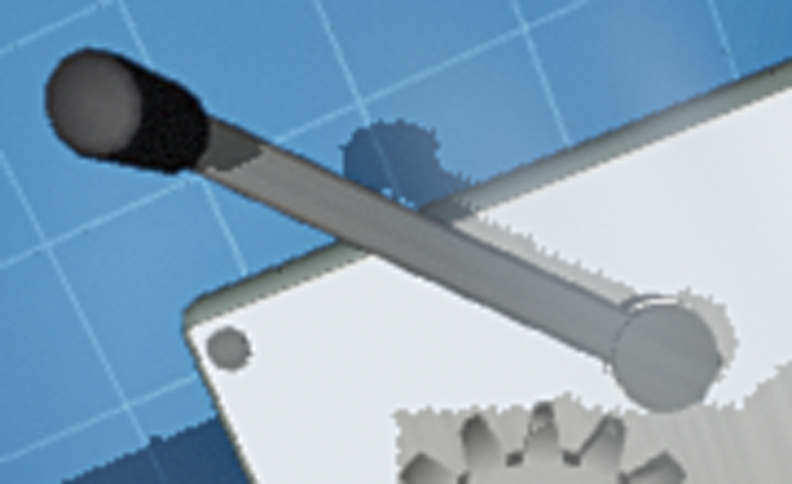

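Emit:
drive_tool([
  {"offset": [-1, -1.5, 0], "delta_rot": [0, 0, -6], "jaw": 6},
  {"offset": [-2, -3, 0], "delta_rot": [0, 0, -13], "jaw": 6},
  {"offset": [-3, -4.2, 0], "delta_rot": [0, 0, -20], "jaw": 6},
  {"offset": [-4, -5.5, 0], "delta_rot": [0, 0, -27], "jaw": 6},
  {"offset": [-5, -7, 0], "delta_rot": [0, 0, -34], "jaw": 6},
  {"offset": [-6, -8.3, 0], "delta_rot": [0, 0, -41], "jaw": 6},
  {"offset": [-7, -9.7, 0], "delta_rot": [0, 0, -48], "jaw": 6},
  {"offset": [-7.5, -10.3, 0], "delta_rot": [0, 0, -55], "jaw": 6},
])

```text
time: 12.5
position: [0.4963, 0.2965, 0.2104]
tool_rot: [0.959, 0.284, 0.001, -0.0]
ft_force: [0.3, 0.5, 0.5]
grip_width: 0.0602
```

```bash
python3 -c "
from h import *
rel((.4967,.2948,.21),65)"
```

```text
t 12.5 yaw 32.99 pos [0.4963 0.2965 0.2104] F [0.3 0.5 0.5] w 0.0602 q6 -0.23
offset cm [-0.06  0.17  0.04] rot deg [  0.06  -0.13 -32.01]
```

Emit:
drive_tool([
  {"offset": [0, 0.1, 0], "delta_rot": [0, 0, -7], "jaw": 6},
  {"offset": [0, 0.1, 0], "delta_rot": [0, 0, -14], "jaw": 6},
  {"offset": [0, 0.1, 0], "delta_rot": [0, 0, -21], "jaw": 6},
  {"offset": [0, 0.1, 0], "delta_rot": [0, 0, -28], "jaw": 6},
  {"offset": [0, 0.1, 0], "delta_rot": [0, 0, -32], "jaw": 6},
  {"offset": [0, 0.1, 0], "delta_rot": [0, 0, -32], "jaw": 6},
  {"offset": [0, 0.1, 0], "delta_rot": [0, 0, -32], "jaw": 6},
  {"offset": [0, 0.1, 0], "delta_rot": [0, 0, -32], "jaw": 6},
])

```text
time: 13.17
position: [0.4973, 0.2938, 0.2103]
tool_rot: [0.846, 0.533, 0.001, 0.001]
ft_force: [-0.3, 0.3, 0.7]
grip_width: 0.0603
```

```bash
python3 -c "
from h import *
rel((.4967,.2948,.115),65)
o=get_obs();im=camera('wrist');cv2.imwrite('pics/w7.png',im[:,:,::-1]);print(proj('wrist',np.array([.4967,.2948,.154]),o))"
```

```text
t 13.17 yaw 64.48 pos [0.4973 0.2938 0.2103] F [-0.3  0.3  0.7] w 0.0603 q6 -0.78
offset cm [ 0.05 -0.11  9.53] rot deg [ 0.11 -0.05 -0.52]
[322.40164264 214.95142933]
```

View pics/w7.png

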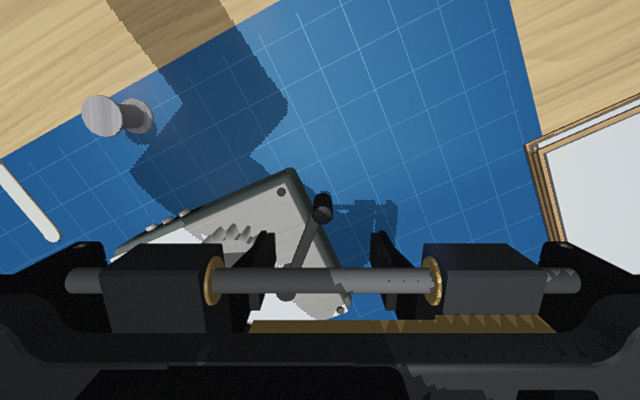

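The handle top is at (322,214), as predicted and centred between the fingers. I'll go down and close on it lightly.

Emit:
drive_tool([
  {"offset": [0, -0.1, 1.5], "delta_rot": [0, 0, 0], "jaw": 6},
  {"offset": [0, -0.1, 4], "delta_rot": [0, 0, 0], "jaw": 6},
  {"offset": [0, -0.1, 7], "delta_rot": [0, 0, 0], "jaw": 6},
  {"offset": [0, -0.1, 9], "delta_rot": [0, 0, 0], "jaw": 6},
  {"offset": [0, -0.1, 9.4], "delta_rot": [0, 0, 0], "jaw": 5},
  {"offset": [0, -0.1, 9.4], "delta_rot": [0, 0, 0], "jaw": 3},
  {"offset": [0, -0.1, 9.4], "delta_rot": [0, 0, 0], "jaw": 2.3},
  {"offset": [0, -0.1, 9.4], "delta_rot": [0, 0, 0], "jaw": 2.3},
], squeeze=5)

```text
time: 13.88
position: [0.4979, 0.2948, 0.1178]
tool_rot: [0.845, 0.534, 0.002, 0.001]
ft_force: [0.6, 0.6, 0.2]
grip_width: 0.041
```

Run:
```python
from h import *
rel((.4967,.2948,.116),65)
o=get_obs();Rt=TT(o)[:3,:3];p=o['position'];piv=np.array([.573,.215])
for a in range(134,200,6):
    t=np.radians(a);w=np.array([piv[0]+.1104*np.cos(t),piv[1]+.1104*np.sin(t),.116]);print(a,np.round(Rt.T@(w-p)*100,2))
```

```text
t 13.88 yaw 64.57 pos [0.4979 0.2948 0.1178] F [0.6 0.6 0.2] w 0.041 q6 -0.78
offset cm [-0.05 -0.11  0.18] rot deg [ 0.24 -0.18 -0.43]
134 [-0.1  -0.13  0.18]
140 [-1.2  -0.47  0.18]
146 [-2.33 -0.71  0.17]
152 [-3.48 -0.82  0.17]
158 [-4.64 -0.81  0.16]
164 [-5.79 -0.68  0.16]
170 [-6.91 -0.43  0.16]
176 [-8.01 -0.07  0.16]
182 [-9.06  0.41  0.16]
188 [-10.06   1.     0.16]
194 [-10.99   1.68   0.16]
```

Emit:
drive_tool([
  {"offset": [-0.1, -0.1, 0.1], "delta_rot": [0, 0, 0], "jaw": 2.3},
  {"offset": [-0.1, -0.1, 0.1], "delta_rot": [0, 0, 0], "jaw": 2.3},
  {"offset": [-1.2, -0.5, 0.1], "delta_rot": [0, 0, 0], "jaw": 2.3},
  {"offset": [-2.3, -0.7, 0.1], "delta_rot": [0, 0, 0], "jaw": 2.3},
  {"offset": [-3.5, -0.8, 0.1], "delta_rot": [0, 0, 0], "jaw": 2.3},
  {"offset": [-4.6, -0.8, 0.1], "delta_rot": [0, 0, 0], "jaw": 2.3},
  {"offset": [-5.8, -0.7, 0.1], "delta_rot": [0, 0, 0], "jaw": 2.3},
  {"offset": [-6.9, -0.4, 0.1], "delta_rot": [0, 0, 0], "jaw": 2.3},
])

```text
time: 14.55
position: [0.4628, 0.2331, 0.1156]
tool_rot: [0.845, 0.534, 0.001, 0.0]
ft_force: [-0.5, 1.8, 0.3]
grip_width: 0.0232
```

Run:
```python
from h import *
rel((.464,.191,.116),65)
o=get_obs();Rt=TT(o)[:3,:3];p=o['position'];piv=np.array([.573,.215])
print(np.degrees(np.arctan2(p[1]-piv[1],p[0]-piv[0])),np.hypot(*(p[:2]-piv)))
for a in range(170,200,4):
    t=np.radians(a);w=np.array([piv[0]+.1104*np.cos(t),piv[1]+.1104*np.sin(t),.116]);print(a,np.round(Rt.T@(w-p)*100,2))
im=camera('wrist');cv2.imwrite('pics/w8.png',im[:,:,::-1])
```

```text
t 14.55 yaw 64.61 pos [0.4628 0.2331 0.1156] F [-0.5  1.8  0.3] w 0.0232 q6 -0.88
offset cm [-3.75  1.91 -0.04] rot deg [ 0.11 -0.07 -0.39]
170.6704291705064 0.11167049780989045
170 [ 0.16  0.09 -0.03]
174 [-0.58  0.32 -0.04]
178 [-1.29  0.6  -0.04]
182 [-1.99  0.93 -0.04]
186 [-2.66  1.31 -0.04]
190 [-3.3   1.73 -0.04]
194 [-3.92  2.2  -0.04]
198 [-4.49  2.71 -0.04]
```

View pics/w8.png

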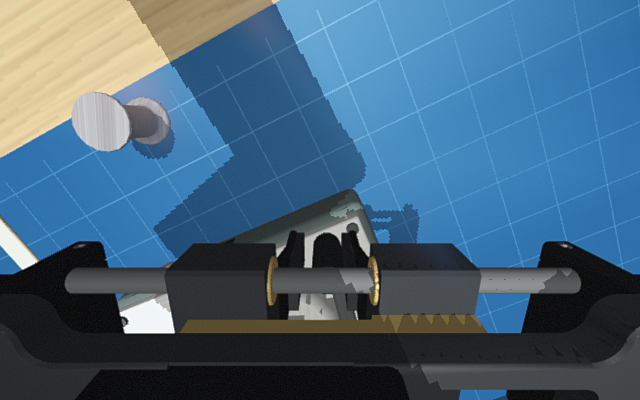

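The post is caged between the fingers. I'll continue along the arc in smaller steps toward the stop.

Emit:
drive_tool([
  {"offset": [-0.6, 0.3, 0], "delta_rot": [0, 0, 0], "jaw": 2.3},
  {"offset": [-1.3, 0.6, 0], "delta_rot": [0, 0, 0], "jaw": 2.3},
  {"offset": [-1.7, 0.8, 0], "delta_rot": [0, 0, 0], "jaw": 2.3},
  {"offset": [-2.0, 0.9, 0], "delta_rot": [0, 0, 0], "jaw": 2.3},
  {"offset": [-2.3, 1.1, 0], "delta_rot": [0, 0, 0], "jaw": 2.3},
  {"offset": [-2.65, 1.3, 0], "delta_rot": [0, 0, 0], "jaw": 2.3},
  {"offset": [-2.65, 1.3, 0], "delta_rot": [0, 0, 0], "jaw": 2.3},
  {"offset": [-2.65, 1.3, 0], "delta_rot": [0, 0, 0], "jaw": 2.3},
])

```text
time: 15.27
position: [0.4638, 0.2038, 0.1152]
tool_rot: [0.845, 0.534, 0.001, 0.001]
ft_force: [0.3, 0.3, -0.1]
grip_width: 0.0227
```

```bash
cat > k.py <<'E'
from h import *
rel((.464,.191,.116),65)
o=get_obs();Rt=TT(o)[:3,:3];p=o['position'];piv=np.array([.573,.215])
print("Ftool",Rt.T@o['ft_force'])
print(np.degrees(np.arctan2(p[1]-piv[1],p[0]-piv[0]))%360,np.hypot(*(p[:2]-piv)))
for a in range(186,206,3):
    t=np.radians(a);w=np.array([piv[0]+.1104*np.cos(t),piv[1]+.1104*np.sin(t),.116]);print(a,np.round(Rt.T@(w-p)*100,2))
E
python3 k.py
```

```text
t 15.27 yaw 64.58 pos [0.4638 0.2038 0.1152] F [ 0.3  0.3 -0.1] w 0.0227 q6 -0.93
offset cm [-1.15  0.57 -0.08] rot deg [ 0.11 -0.02 -0.42]
Ftool [0.45735422 0.15762524 0.12329398]
185.8449637240724 0.10977319668818906
186 [-0.06 -0.04 -0.08]
189 [-0.54  0.28 -0.08]
192 [-1.01  0.62 -0.08]
195 [-1.46  0.98 -0.08]
198 [-1.89  1.36 -0.08]
201 [-2.3   1.77 -0.08]
204 [-2.69  2.2  -0.08]
```

Emit:
drive_tool([
  {"offset": [-0.2, 0.1, 0], "delta_rot": [0, 0, 0], "jaw": 2.3},
  {"offset": [-0.4, 0.2, 0], "delta_rot": [0, 0, 0], "jaw": 2.3},
  {"offset": [-0.55, 0.3, 0], "delta_rot": [0, 0, 0], "jaw": 2.3},
  {"offset": [-0.7, 0.4, 0], "delta_rot": [0, 0, 0], "jaw": 2.3},
  {"offset": [-0.85, 0.5, 0], "delta_rot": [0, 0, 0], "jaw": 2.3},
  {"offset": [-1.0, 0.6, 0], "delta_rot": [0, 0, 0], "jaw": 2.3},
  {"offset": [-1.0, 0.6, 0], "delta_rot": [0, 0, 0], "jaw": 2.3},
  {"offset": [-1.0, 0.6, 0], "delta_rot": [0, 0, 0], "jaw": 2.3},
])

```text
time: 15.93
position: [0.4645, 0.1938, 0.1152]
tool_rot: [0.846, 0.534, 0.001, -0.001]
ft_force: [-1.7, 5.8, -0.9]
grip_width: 0.0232
```

```bash
python3 k.py
```

```text
t 15.93 yaw 64.5 pos [0.4645 0.1938 0.1152] F [-1.7  5.8 -0.9] w 0.0232 q6 -0.96
offset cm [-0.27  0.07 -0.08] rot deg [ 0.02 -0.17 -0.5 ]
Ftool [ 4.46761851 -3.98454046  0.93776983]
191.0619942656116 0.11053777814588199
186 [ 0.82 -0.53 -0.08]
189 [ 0.33 -0.22 -0.08]
192 [-0.14  0.12 -0.08]
195 [-0.59  0.48 -0.08]
198 [-1.01  0.87 -0.08]
201 [-1.42  1.28 -0.08]
204 [-1.81  1.71 -0.08]
```

A 6 N resistance has appeared, probably the stop. I'll push a little more to confirm.

Emit:
drive_tool([
  {"offset": [-0.05, 0.03, 0], "delta_rot": [0, 0, 0], "jaw": 2.3},
  {"offset": [-0.1, 0.07, 0], "delta_rot": [0, 0, 0], "jaw": 2.3},
  {"offset": [-0.15, 0.1, 0], "delta_rot": [0, 0, 0], "jaw": 2.3},
  {"offset": [-0.15, 0.1, 0], "delta_rot": [0, 0, 0], "jaw": 2.3},
  {"offset": [-0.15, 0.1, 0], "delta_rot": [0, 0, 0], "jaw": 2.3},
  {"offset": [-0.15, 0.1, 0], "delta_rot": [0, 0, 0], "jaw": 2.3},
  {"offset": [-0.15, 0.1, 0], "delta_rot": [0, 0, 0], "jaw": 2.3},
  {"offset": [-0.15, 0.1, 0], "delta_rot": [0, 0, 0], "jaw": 2.3},
])

```text
time: 16.6
position: [0.4644, 0.1935, 0.1152]
tool_rot: [0.846, 0.533, 0.002, -0.002]
ft_force: [-0.4, 12.0, -0.1]
grip_width: 0.0234
```

```bash
python3 k.py|head -4
```

```text
t 16.6 yaw 64.46 pos [0.4644 0.1935 0.1152] F [-0.4 12.  -0.1] w 0.0234 q6 -0.96
offset cm [-0.24  0.07 -0.08] rot deg [-0.05 -0.28 -0.54]
Ftool [10.7042953  -5.5146452   0.12657137]
191.22061618731144 0.11066697175460524
```

It's at a hard stop: a 1.8 mm command gave only 0.3 mm of travel, with 12 N. I'll release, rise and check.

Emit:
drive_tool([
  {"offset": [0.15, -0.1, 0], "delta_rot": [0, 0, 0], "jaw": 3},
  {"offset": [0.15, -0.1, 0], "delta_rot": [0, 0, 0], "jaw": 4.5},
  {"offset": [0.15, -0.1, 0], "delta_rot": [0, 0, 0], "jaw": 4.5},
  {"offset": [0.15, -0.1, -1], "delta_rot": [0, 0, 0], "jaw": 4.5},
  {"offset": [0.15, -0.1, -3.5], "delta_rot": [0, 0, 0], "jaw": 4.5},
  {"offset": [0.15, -0.1, -7], "delta_rot": [0, 0, 0], "jaw": 4.5},
  {"offset": [0.15, -0.1, -11], "delta_rot": [0, 0, 0], "jaw": 4.5},
  {"offset": [0.15, -0.1, -14], "delta_rot": [0, 0, 0], "jaw": 4.5},
])

```text
time: 17.27
position: [0.4652, 0.1921, 0.2587]
tool_rot: [0.845, 0.534, 0.002, 0.001]
ft_force: [0.4, -0.6, -0.0]
grip_width: 0.0448
```

Emit:
drive_tool([
  {"offset": [3, 0, -1], "delta_rot": [0, 0, 0], "jaw": 4.5},
  {"offset": [6.5, 0, -1], "delta_rot": [0, 0, 0], "jaw": 4.5},
  {"offset": [10, 0, -1], "delta_rot": [0, 0, 0], "jaw": 4.5},
  {"offset": [14, 0, -1], "delta_rot": [0, 0, 0], "jaw": 4.5},
  {"offset": [17, 0, -1], "delta_rot": [0, 0, 0], "jaw": 4.5},
  {"offset": [20, 0, -1], "delta_rot": [0, 0, 0], "jaw": 4.5},
  {"offset": [20, 0, -1], "delta_rot": [0, 0, 0], "jaw": 4.5},
  {"offset": [20, 0, -1], "delta_rot": [0, 0, 0], "jaw": 4.5},
])

```text
time: 17.93
position: [0.5505, 0.3738, 0.2654]
tool_rot: [0.845, 0.535, 0.001, 0.001]
ft_force: [-0.6, -0.3, -0.0]
grip_width: 0.0451
```

Run:
```python
from h import *
rel((.464,.191,.116),65)
for n in('top','scene'):cv2.imwrite('pics/%s9.png'%n,camera(n)[:,:,::-1])
t=cv2.imread('pics/top9.png');s=cv2.imread('pics/scene9.png')
cv2.imwrite('pics/t9z.png',cv2.resize(t[160:280,90:265],None,fx=4.5,fy=4.5,interpolation=cv2.INTER_CUBIC))
cv2.imwrite('pics/s9z.png',cv2.resize(s[195:320,325:485],None,fx=4.8,fy=4.8,interpolation=cv2.INTER_CUBIC))
```

```text
t 17.93 yaw 64.67 pos [0.5505 0.3738 0.2654] F [-0.6 -0.3 -0. ] w 0.0451 q6 -0.7
offset cm [-20.23  -0.03  14.93] rot deg [ 0.12 -0.01 -0.33]
```

View pics/t9z.png

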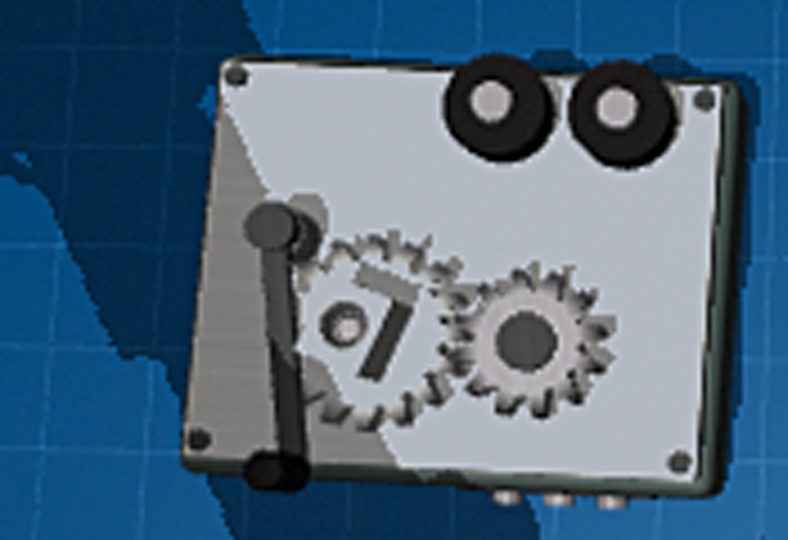

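View pics/s9z.png

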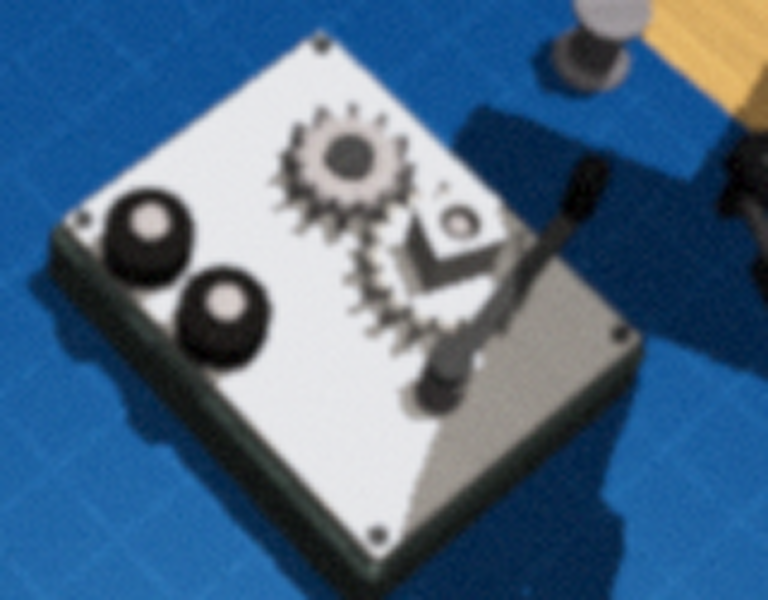

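View pics/top9.png

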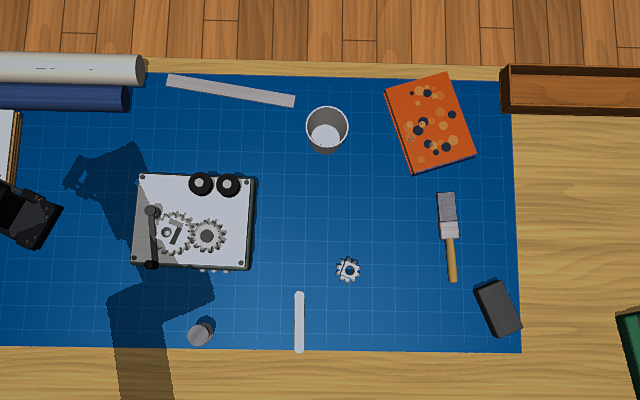

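The keeper now lies across the gear's rim, clear of the hub. In the top view its handle is at (148,264). The spare, pot and brush look unmoved. One last numeric check before handing in.

Run:
```python
from h import *
tm=lambda x,y:((x+.5)/4.5-.5+90,(y+.5)/4.5-.5+160)
sm=lambda x,y:((x+.5)/4.8-.5+325,(y+.5)/4.8-.5+195)
for h,v in((onz("top",tm(263,470),.154),onz("top",tm(270,228),.109)),(onz("scene",sm(594,170),.154),onz("scene",sm(450,358),.109))):
    d=(h-v)[:2];print("handle",h,"ang",np.degrees(np.arctan2(d[1],d[0]))%360,"len",np.hypot(*d))
print("hub bore top-shaft",tri(ray("top",tm(347,325)),ray("scene",sm(460,222))))
# hub top height: corner seen in both views (nearest roller-left corner) 
print("hub corner",tri(ray("top",tm(415,300)),ray("scene",sm(408,243))))
a=cv2.imread('pics/top0.png').astype(int);b=cv2.imread('pics/top9.png').astype(int)
for n,(x0,y0,x1,y1) in dict(spare=(330,250,370,290),pot=(300,100,355,160),brush=(430,185,465,290)).items(): print(n,np.abs(a-b)[y0:y1,x0:x1].mean())
```

```text
handle [0.46200784 0.1977151  0.154     ] ang 189.26074717022038 len 0.1098781514886912
handle [0.4654624  0.19830955 0.154     ] ang 187.72771367496605 len 0.10695641577870825
hub bore top-shaft [0.52586748 0.17113755 0.13446347]
hub corner [0.5389905  0.15237797 0.10041458]
spare 5.587083333333333
pot 5.5491919191919195
brush 5.324807256235828
```

```bash
python3 -c "
from rig import *
print(hand_in())"
```

```text
the job is handed in; nothing more can be done
None
```

I fitted the larger gear, hub up, on the shaft in mesh with the pinion, and swung the keeper arm across it to its stop. I handed the job in at about 18 s of the 58 s allowed.

- **Gear:** I set its angle from the pinion teeth seen in the wrist camera. It dropped into mesh with no resistance, so I only rocked it about ±1° at the bottom. It met the shoulder at TCP height 0.1009 m (0.101 m expected if fully home), with about 8 N of support. The final pictures show it seated and meshed. A rough two-view check put the hub's bore on the shaft axis. I also tried a hub corner, but it landed at disc height, so it says nothing about the top of the hub.
- **Keeper:** I swung it until a further 1.8 mm of command gave only 0.3 mm of travel at 12 N, which I took as its stop. After release the two cameras put the arm at about 189.3° and 187.7° in world axes. The gripper's position implied about 190°, so they agree to about 2°. The arm lies across the rim, clear of the hub.
- **Bystanders:** The smaller gear, pot and brush look unmoved. The before-and-after difference is about the same at all three, which I read as image noise. The robot was clear of everything when I handed in.

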